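# Rack the disc-cutter punches by size

### The job

Put the four steel disc-cutter punches away on the wooden rack, in order of size: the thinnest on the pad next to the brass post, then thicker and thicker, so that the thickest is farthest from the post. Each should stand upright in the middle of its own black pad, let go. Leave the amber glass jar where it stands.

Things in the scene. Friction and masses are not known exactly. Their poses are not given: they have to be found in the camera images.
- punch_18: Loose plain steel disc-cutter punch: a short solid upright cylinder with flat ends, 18 mm in diameter and 45 mm tall (3 mm bevel around the bright flat top face), about 0.09 kg (the smallest of four, which differ only in diameter: 18, 30, 42, 54 mm). Origin: centre of its underside, z up its axis; starts upright on the bench.
- punch_30: Loose plain steel disc-cutter punch: a short solid upright cylinder with flat ends, 30 mm in diameter and 45 mm tall (3 mm bevel around the bright flat top face), about 0.25 kg (second smallest of four, which differ only in diameter: 18, 30, 42, 54 mm). Origin: centre of its underside, z up its axis; starts upright on the bench.
- punch_42: Loose plain steel disc-cutter punch: a short solid upright cylinder with flat ends, 42 mm in diameter and 45 mm tall (3 mm bevel around the bright flat top face), about 0.49 kg (second largest of four, which differ only in diameter: 18, 30, 42, 54 mm). Origin: centre of its underside, z up its axis; starts upright on the bench.
- punch_54: Loose plain steel disc-cutter punch: a short solid upright cylinder with flat ends, 54 mm in diameter and 45 mm tall (3 mm bevel around the bright flat top face), about 0.80 kg (the largest of four, which differ only in diameter: 18, 30, 42, 54 mm). Origin: centre of its underside, z up its axis; starts upright on the bench.
- pad_a: Fixed black round rubber pad, 64 mm in diameter and 3 mm thick, an end one of four identical ones on the brown wooden rack. Origin: centre of its underside, which is 18 mm above the bench, so its top is 21 mm above the bench; z up. The rack is a flat board 70 x 400 x 18 mm, fixed; pads stand in one straight row along its middle in the order a, b, c, d, 74 mm from centre to centre.
- pad_b: Fixed black round rubber pad, 64 mm in diameter and 3 mm thick, a middle one of four identical ones on the brown wooden rack. Origin: centre of its underside, which is 18 mm above the bench, so its top is 21 mm above the bench; z up. The rack is a flat board 70 x 400 x 18 mm, fixed; pads stand in one straight row along its middle in the order a, b, c, d, 74 mm from centre to centre.
- pad_c: Fixed black round rubber pad, 64 mm in diameter and 3 mm thick, a middle one of four identical ones on the brown wooden rack. Origin: centre of its underside, which is 18 mm above the bench, so its top is 21 mm above the bench; z up. The rack is a flat board 70 x 400 x 18 mm, fixed; pads stand in one straight row along its middle in the order a, b, c, d, 74 mm from centre to centre.
- pad_d: Fixed black round rubber pad, 64 mm in diameter and 3 mm thick, an end one of four identical ones on the brown wooden rack. Origin: centre of its underside, which is 18 mm above the bench, so its top is 21 mm above the bench; z up. The rack is a flat board 70 x 400 x 18 mm, fixed; pads stand in one straight row along its middle in the order a, b, c, d, 74 mm from centre to centre.
- post: Fixed upright brass post, 20 mm in diameter and 32 mm tall with a 28 mm foot, on top of the rack just beyond one end of the row of pads, 64 mm from the centre of the nearest pad (sometimes beyond pad_a, sometimes beyond pad_d); it marks the small end. Beyond the other end is only a flat dark screw head 2 mm high. Origin: centre of its underside, 18 mm above the bench; z up.
- jar: Loose amber glass jar with a dark lid, 52 mm in diameter and 60 mm tall, standing on the bench near the work; a bystander. Origin: centre of its underside, z up.

How it is judged:
At the end, for the whole second after the job is handed in: Counting from the brass post, the 18, 30, 42 and 54 mm punches stand on the first, second, third and fourth pad, each upright (within 0.1 rad), its axis within 12 mm of the pad's centre, its underside on the pad (17 to 25 mm above the bench), at rest and released (((horizontal distance between post and pad_a below 0.1 m and horizontal distance between punch_18 and pad_a below 0.012 m and horizontal distance between punch_30 and pad_b below 0.012 m and horizontal distance between punch_42 and pad_c below 0.012 m and horizontal distance between punch_54 and pad_d below 0.012 m) or (horizontal distance between post and pad_d below 0.1 m and horizontal distance between punch_18 and pad_d below 0.012 m and horizontal distance between punch_30 and pad_c below 0.012 m and horizontal distance between punch_42 and pad_b below 0.012 m and horizontal distance between punch_54 and pad_a below 0.012 m)) and height (world z) of punch_18 between 0.017 and 0.025 m and angle between each of punch_18, punch_30, punch_42, punch_54's own z axis and vertical below 0.1 rad and linear speed of each of punch_18, punch_30, punch_42, punch_54 below 0.02 m/s and angular speed of each of punch_18, punch_30, punch_42, punch_54 below 0.2 rad/s and height (world z) of punch_30 between 0.017 and 0.025 m and height (world z) of punch_42 between 0.017 and 0.025 m and height (world z) of punch_54 between 0.017 and 0.025 m); the robot touches nothing.
It fails at once if the amber jar is pushed more than 20 mm from where it stood, or tipped (distance of jar from where it was at the start of the episode above 0.02 m or angle between jar's own z axis and vertical above 0.3 rad).
It also fails if it takes over 112 s, if anything falls off the work surface, if the arm or the gripper's body presses on something with over 40 N, if the wrist force passes 120 N, or if a joint passes its speed limit or range.

### The arm

A 6-joint arm with a two-finger parallel gripper is mounted at the origin on the work surface. World frame = base frame: x ahead of the robot, y to its left, z up, the work surface at z = 0. Lengths are in m, angles in rad, forces in N, time in s.
With the tool pointing down it reaches from about 0.3 to 0.875 m from the base axis. Payload 6.4 kg.
Tool frame: the origin (TCP) lies on the centre line of the jaws, within the pads' length; the fingertips stand 22 mm ahead of it and the grasp point (between the pads) lies 3 mm ahead of it; z points along the fingers, y is the line along which they close (so a half turn about z gives the same grasp; the last joint's range is limited). The gripper opens to 85 mm and grips with 20 to 120 N. Pads are 22 mm wide; open, the fingers measure 114 mm over their backs; the gripper's body (76 mm by 85 mm) begins 54 mm behind the grasp point. The pads swing forward as they close: fully open they stand 13 mm farther back than shut.
Start: joints at [-0.206, 0.181, 1.607, -0, 1.354, -0.206], TCP at [0.575, 0, 0.253] pointing down, gripper open.
Joint ranges: [-2.99, 2.99], [-0.89, 2.07], [0.3, 2.58], [-1.14, 4.28], [0, 2.63], [-3.12, 3.12]. Speed limits (rad/s): [2.57, 2.57, 3.01, 3.14, 3.14, 3.14].

### API

Orientations are given as a unit quaternion [w, x, y, z].
In Python, from bench import ctrl gives the robot as it stands. The module is installed in compiled form; this text tells all that it offers.
- The arm moves only by the tool servo_tool, never from a script. Its argument "commands" is a list of rows, each a list of 3 entries, a list of its own where there are three numbers: the shift along the tool's x, y, z in mm, then the turn about the tool's z in rad, then the finger opening in mm, from 0 to 85.4. In form: [[[dx, dy, dz], turn, jaw], ...]. A call has 1 to 20 rows; each row shifts and turns the commanded pose from where the row before left it, along the tool's axes as they then stand; what a row does not reach is not made up. A row lasts 1/8 s, in which the tool goes at most 62.5 mm and 10.7 degrees, less where a joint would pass 70% of its speed; a pose out of reach is approached as far as the arm can. A call with a gripper value outside its range is refused whole. The fingers move at their own pace and stop on an object; the grip force is fixed at half the most. Time passes only in rows, so rows that do not move let the fingers close. It gives the time, the measured TCP pose, the force, the opening and the grip force at its end, in the units of the state.
- ctrl.get_obs(): the state, without advancing time (a new reading comes with each control period).
- ctrl.camera(name): name is "scene" or "side" or "wrist"; returns a dict with "color" (384x512x3 uint8, red, green, blue), "z_map" (384x512 float32, m along the optical axis (not along the pixel's ray), 0 where there is no reading), "fx", "fy", "cx", "cy" (pixels), "R" (3x3) and "t" (3): a world point X has camera coordinates R X + t. Camera axes: x right, y down, z forward; pixel columns grow to the right and rows downward; lengths in m; the calibration is good to about 2 mm. The wrist camera is an equidistant fisheye: a pixel r from the principal point sees the ray r / f radians off the axis. A picture is of the moment at which its call begins.
- ctrl.hand_in(): hands the job in; it is judged then, once.
The state is a dict: "time_s": time; "q": joint angles; "dq": joint speeds; "joint_efforts": joint torques, N m; "eef_pos": TCP position; "eef_rot": TCP orientation; "wrist_force": force on the tool from outside, world axes, zero at the start; "torque": the same for the moment, N m; "opening": opening from 0.0 (shut) to 1.0 (fully open); "grasp_force": force on a finger pad.
Only numpy, scipy, OpenCV 4.12 (cv2) and the standard library are available. Lean on these libraries where they do the work, as an engineer would, in place of code of your own. Each camera call takes 0.05 s, during which the arm holds its last target. There are 200 camera calls.

## Working session

There is one attempt and no reset: what is moved stays moved. The work goes in short steps, Python scripts to look and compute and a tool call to move; the robot and the scene stay as the last step left them, time stands still between calls to the robot, and variables do not carry over. Pictures are saved under pics/ and viewed, at most 14 in all, crops included, and the job is handed in when it is done.

Besides the shell and the picture viewer there is one more tool, called after "Request:" by a JSON object that holds its "name" and its "arguments", one argument or row to a line. servo_tool: Moves the arm, as the interface text tells. Its arguments: {"type":"object","properties":{"commands":{"type":"array"}},"required":["commands"]}

```bash
mkdir -p pics; cat > h.py <<'E'
import numpy as np, cv2
from bench import ctrl
def world(c):
    v,u=np.indices(c["z_map"].shape); z=c["z_map"]
    P=np.stack([(u-c["cx"])/c["fx"]*z,(v-c["cy"])/c["fy"]*z,z],-1)
    return (P-np.array(c["t"]))@np.array(c["R"])
def save(c,n): cv2.imwrite(f"pics/{n}.png",c["color"][...,::-1])
E
python3 - <<'E'
from h import *
o=ctrl.get_obs(); print(o["time_s"],o["eef_pos"],o["eef_rot"],o["opening"])
a=[]
for n in("scene","side"):
    c=ctrl.camera(n); a.append(c["color"]); np.save(n+"_w.npy",world(c)); np.save(n+"_c.npy",c["color"])
    print(n,-np.array(c["R"]).T@c["t"])
cv2.imwrite("pics/a.png",cv2.resize(np.vstack(a)[...,::-1],(400,600))) 
cv2.imwrite("pics/scene.png",a[0][...,::-1])
cv2.imwrite("pics/side.png",a[1][...,::-1])
E
```

```text
0.0 [5.74494599e-01 1.22251165e-04 2.52410262e-01] [-7.28368409e-04  7.07108848e-01  7.07104196e-01 -4.49962373e-04] 0.9951166338003855
scene [ 0.95464406 -0.36569559  0.80478163]
side [0.35819265 0.50457537 0.72857209]
```

View pics/scene.png

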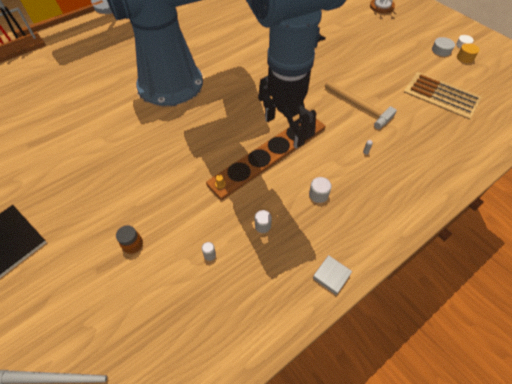

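View pics/side.png

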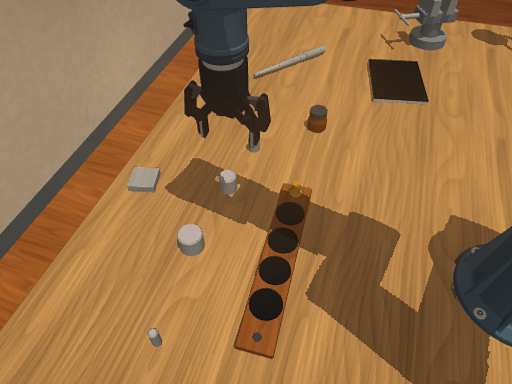

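The scene view shows the punches at (368,148), (208,252), (262,222) and (320,190), and the jar at (130,240). The post is at (220,183). The side view shows pads at (290,213), (283,240), (275,270) and (266,304), with the post at (296,188).

```bash
python3 - <<'E'
from h import *
S=np.load("scene_w.npy");D=np.load("side_w.npy");Cd=np.load("side_c.npy").astype(int);Cs=np.load("scene_c.npy").astype(int)
def blob(W,u,v,lo,hi,r,m=None):
    P=W[v-r:v+r,u-r:u+r].reshape(-1,3); k=(P[:,2]>lo)&(P[:,2]<hi)
    P=P[k]; (cx,cy),rad=cv2.minEnclosingCircle((P[:,:2]*1000).astype(np.float32))
    return len(P),np.round([cx,cy,2*rad],1),np.round(P.mean(0)*1000,1)
for n,W,L in(("scene",S,[(368,146),(208,248),(262,218),(320,186)]),("side",D,[(155,335),(253,145),(228,180),(190,238)])):
    for u,v in L: print(n,blob(W,u,v,.0415,.05,22))
print("jar",blob(S,128,238,.05,.07,22),blob(D,317,115,.05,.07,20))
print("post",blob(S,220,180,.042,.06,15),blob(D,296,188,.042,.06,12))
for n,W,C,L in(("side",D,Cd,[(290,213),(283,240),(275,270),(266,304)]),("scene",S,Cs,[(238,172),(260,158),(279,145)])):
  for u,v in L:
    r=22;c=C[v-r:v+r,u-r:u+r];w=W[v-r:v+r,u-r:u+r]
    m=((c.max(-1)<50)&(w[...,2]<.03)&(w[...,2]>.012)).astype(np.uint8)
    _,lab,st,_=cv2.connectedComponentsWithStats(m); i=1+st[1:,4].argmax()
    P=w[lab==i]; print(n,len(P),[np.round(x,1) for x in cv2.minEnclosingCircle((P[:,:2]*1000).astype(np.float32))],np.round(P.mean(0)*1000,1))
E
```

```text
scene (25, array([614.8, 297.6,  17.2]), array([615.8, 297.4,  44.6]))
scene (111, array([ 607.3, -241. ,   29.7]), array([ 608.6, -241.2,   45.2]))
scene (193, array([622.8, -90.1,  41.3]), array([623.2, -90.5,  45.2]))
scene (275, array([638.3,  88.3,  54.7]), array([639.9,  86.7,  45.4]))
side (82, array([614.5, 300.1,  17.3]), array([614. , 300.6,  45. ]))
side (4, array([ 620.4, -233.8,   10. ]), array([ 620.5, -234.3,   43.1]))
side (183, array([622.4, -86.6,  42.7]), array([621.9, -85.8,  45.3]))
side (435, array([639.1,  89.5,  55.1]), array([638.3,  91.9,  45.5]))
jar (319, array([ 469.2, -376.1,   47.9]), array([ 471.7, -375.8,   59.5])) (191, array([ 470.1, -375.1,   51. ]), array([ 469. , -370.2,   59.1]))
post (48, array([ 462.7, -108.7,   19.8]), array([ 463.7, -109.5,   48.5])) (62, array([ 463.1, -107.2,   21.2]), array([ 462.3, -105.1,   48.9]))
side 503 [array([459. , -43.7]), np.float64(32.5)] [458.7 -42.1  21.5]
side 589 [array([454.1,  30.2]), np.float64(32.3)] [454.6  31.1  21.6]
side 695 [array([451. , 104.4]), np.float64(31.7)] [450.8 105.3  21.5]
side 833 [array([447.1, 178.5]), np.float64(31.8)] [446.9 178.8  21.6]
scene 306 [array([460.1, -46.1]), np.float64(30.7)] [460.4 -46.5  21.3]
scene 256 [array([457. ,  25.6]), np.float64(29.7)] [457.   25.6  21.3]
scene 234 [array([453.1, 100.8]), np.float64(28.7)] [452.9 100.4  21.3]
```

Each measured diameter and height matches the given sizes. The tool axes are x = world y, y = world x and z = down. I'll start with the 42 mm punch, approaching and gripping it.

Request:
{"name": "servo_tool", "arguments": {
  "commands": [
    [[-22,12,36],0,85],
    [[-22,12,36],0,85],
    [[-22,12,36],0,85],
    [[-22,12,36],0,85],
    [[0,0,18],0,85],
    [[0,0,18],0,85],
    [[0,0,18],0,85],
    [[0,0,18],0,85],
    [[0,0,1],0,85],
    [[0,0,0],0,85]
  ]
}}

```text
time_s: 1.35
eef_pos: [0.6233, -0.0879, 0.0367]
eef_rot: [0.0, 0.707, 0.707, 0.0]
wrist_force: [0.6, -0.0, 0.1]
opening: 0.994
grasp_force: 0.0
```

Request:
{"name": "servo_tool", "arguments": {
  "commands": [
    [[0,0,0],0,55],
    [[0,0,0],0,40],
    [[0,0,0],0,25],
    [[0,0,0],0,25],
    [[0,0,0],0,25],
    [[0,0,0],0,25]
  ]
}}

```text
time_s: 2.1
eef_pos: [0.6233, -0.0882, 0.0373]
eef_rot: [0.0, 0.707, 0.707, 0.0]
wrist_force: [-3.0, -0.4, 5.7]
opening: 0.474
grasp_force: 60.7
```

Request:
{"name": "servo_tool", "arguments": {
  "commands": [
    [[0,0,-20],0,25],
    [[0,0,-35],0,25],
    [[0,0,-35],0,25],
    [[15,-13,0],0,25],
    [[32,-29,0],0,25],
    [[32,-29,0],0,25],
    [[32,-29,0],0,25],
    [[32,-29,0],0,25],
    [[32,-29,0],0,25],
    [[16,-14,0],0,25],
    [[0,0,0],0,25],
    [[0,0,0],0,25]
  ]
}}

```text
time_s: 3.6
eef_pos: [0.4522, 0.1024, 0.1269]
eef_rot: [0.001, 0.707, 0.707, 0.0]
wrist_force: [0.4, -0.4, -5.0]
opening: 0.472
grasp_force: 61.9
```

Request:
{"name": "servo_tool", "arguments": {
  "commands": [
    [[1,-1,20],0,25],
    [[0,0,20],0,25],
    [[0,0,15],0,25],
    [[0,0,8],0,25],
    [[0,0,3],0,25],
    [[0,0,2],0,25],
    [[0,0,0],0,25],
    [[0,0,0],0,25]
  ]
}}

```text
time_s: 4.6
eef_pos: [0.4503, 0.1041, 0.0587]
eef_rot: [0.0, 0.707, 0.707, 0.0]
wrist_force: [-0.1, 0.3, -5.1]
opening: 0.474
grasp_force: 61.9
```

Request:
{"name": "servo_tool", "arguments": {
  "commands": [
    [[0,0,1],0,25],
    [[0,0,0],0,25],
    [[0,0,0],0,45],
    [[0,0,0],0,60],
    [[0,0,0],0,85],
    [[0,0,0],0,85],
    [[0,0,0],0,85],
    [[0,0,-20],0,85],
    [[0,0,-35],0,85],
    [[0,0,-15],0,85],
    [[-5,38,0],0,85],
    [[-5,50,0],0,85],
    [[-5,50,0],0,85],
    [[0,50,0],0,85],
    [[0,0,0],0,85],
    [[0,0,0],0,85]
  ]
}}

```text
time_s: 6.6
eef_pos: [0.6369, 0.0891, 0.126]
eef_rot: [-0.001, 0.707, 0.707, -0.001]
wrist_force: [0.8, 0.6, 0.4]
opening: 0.992
grasp_force: 0.0
```

```bash
python3 - <<'E'
from h import *
save(ctrl.camera("side"),"s2"); print(ctrl.get_obs()["eef_pos"])
E
```

```text
[0.63668611 0.08918331 0.12636059]
```

View pics/s2.png

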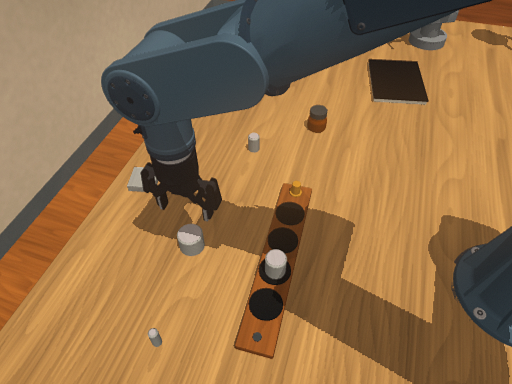

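The 42 mm punch stands upright in the middle of the third pad, around (275,268). The gripper is above the 54 mm punch at (190,240), so I'll grip that next.

Request:
{"name": "servo_tool", "arguments": {
  "commands": [
    [[0,2,20],0,85],
    [[0,0,30],0,85],
    [[0,0,25],0,85],
    [[0,0,14],0,85],
    [[0,0,0],0,85],
    [[0,0,0],0,65],
    [[0,0,0],0,50],
    [[0,0,0],0,35],
    [[0,0,0],0,35],
    [[0,0,0],0,35],
    [[0,0,0],0,35]
  ]
}}

```text
time_s: 8.02
eef_pos: [0.6405, 0.089, 0.0401]
eef_rot: [0.0, 0.707, 0.707, 0.0]
wrist_force: [-3.3, -0.7, 5.3]
opening: 0.607
grasp_force: 64.9
```

Request:
{"name": "servo_tool", "arguments": {
  "commands": [
    [[0,0,-20],0,35],
    [[0,0,-35],0,35],
    [[0,0,-35],0,35],
    [[7,-15,0],0,35],
    [[14,-30,0],0,35],
    [[14,-30,0],0,35],
    [[14,-30,0],0,35],
    [[14,-30,0],0,35],
    [[14,-30,0],0,35],
    [[11,-27,0],0,35],
    [[0,0,0],0,35],
    [[0,0,0],0,35]
  ]
}}

```text
time_s: 9.52
eef_pos: [0.4485, 0.177, 0.129]
eef_rot: [0.001, 0.707, 0.707, 0.001]
wrist_force: [-0.4, -0.4, -8.0]
opening: 0.606
grasp_force: 66.4
```

Request:
{"name": "servo_tool", "arguments": {
  "commands": [
    [[0,-1,20],0,35],
    [[0,0,20],0,35],
    [[0,0,15],0,35],
    [[0,0,8],0,35],
    [[0,0,3],0,35],
    [[0,0,1],0,35],
    [[0,0,0],0,35],
    [[0,0,0],0,35]
  ]
}}

```text
time_s: 10.52
eef_pos: [0.4474, 0.1771, 0.0617]
eef_rot: [0.0, 0.707, 0.707, 0.0]
wrist_force: [-0.4, -0.4, -8.9]
opening: 0.611
grasp_force: 66.3
```

Request:
{"name": "servo_tool", "arguments": {
  "commands": [
    [[0,0,1],0,35],
    [[0,0,0],0,35],
    [[0,0,0],0,55],
    [[0,0,0],0,70],
    [[0,0,0],0,85],
    [[0,0,0],0,85],
    [[0,0,0],0,85],
    [[0,0,-20],0,85],
    [[0,0,-35],0,85],
    [[0,0,-15],0,85],
    [[22,32,0],0,85],
    [[33,45,0],0,85],
    [[33,45,0],0,85],
    [[34,45,0],0,85],
    [[0,0,0],0,85],
    [[0,0,0],0,85]
  ]
}}

```text
time_s: 12.52
eef_pos: [0.613, 0.2987, 0.1288]
eef_rot: [-0.001, 0.707, 0.707, -0.001]
wrist_force: [-0.9, -0.2, -0.7]
opening: 0.997
grasp_force: 0.0
```

Request:
{"name": "servo_tool", "arguments": {
  "commands": [
    [[0,1,20],0,85],
    [[0,0,30],0,85],
    [[0,0,25],0,60],
    [[0,0,17],0,45],
    [[0,0,0],0,35],
    [[0,0,0],0,28],
    [[0,0,0],0,22],
    [[0,0,0],0,18],
    [[0,0,0],0,14],
    [[0,0,0],0,5],
    [[0,0,0],0,5],
    [[0,0,0],0,5]
  ]
}}

```text
time_s: 14.02
eef_pos: [0.6156, 0.2993, 0.0395]
eef_rot: [0.0, 0.707, 0.707, 0.001]
wrist_force: [-1.8, 0.4, 5.6]
opening: 0.188
grasp_force: 58.9
```

Request:
{"name": "servo_tool", "arguments": {
  "commands": [
    [[0,0,-20],0,5],
    [[0,0,-40],0,5],
    [[0,0,-40],0,5],
    [[-20,-8,0],0,5],
    [[-36,-16,0],0,5],
    [[-36,-16,0],0,5],
    [[-36,-16,0],0,5],
    [[-36,-16,0],0,5],
    [[-36,-16,0],0,5],
    [[-36,-16,0],0,5],
    [[-36,-16,0],0,5],
    [[-36,-16,0],0,5],
    [[-36,-16,0],0,5],
    [[0,-4,0],0,5],
    [[0,0,0],0,5],
    [[0,0,0],0,5]
  ]
}}

```text
time_s: 16.02
eef_pos: [0.4594, -0.0442, 0.1386]
eef_rot: [0.0, 0.707, 0.707, 0.0]
wrist_force: [-0.1, -0.1, -0.8]
opening: 0.19
grasp_force: 58.7
```

Request:
{"name": "servo_tool", "arguments": {
  "commands": [
    [[0,0,20],0,5],
    [[0,0,25],0,5],
    [[0,0,20],0,5],
    [[0,0,9],0,5],
    [[0,0,3],0,5],
    [[0,0,0],0,5],
    [[0,0,0],0,5]
  ]
}}

```text
time_s: 16.9
eef_pos: [0.4596, -0.0451, 0.062]
eef_rot: [0.001, 0.707, 0.707, 0.0]
wrist_force: [0.9, -0.6, 0.2]
opening: 0.188
grasp_force: 58.7
```

Request:
{"name": "servo_tool", "arguments": {
  "commands": [
    [[0,0,1.5],0,5],
    [[0,0,0],0,5],
    [[0,0,0],0,20],
    [[0,0,0],0,35],
    [[0,0,0],0,55],
    [[0,0,0],0,70],
    [[0,0,0],0,85],
    [[0,0,-20],0,85],
    [[0,0,-35],0,85],
    [[0,0,-15],0,85],
    [[-28,22,0],0,85],
    [[-42,32,0],0,85],
    [[-42,32,0],0,85],
    [[-42,32,0],0,85],
    [[-42,31,0],0,85],
    [[0,0,0],0,85],
    [[0,0,0],0,85]
  ]
}}

```text
time_s: 19.02
eef_pos: [0.6071, -0.2403, 0.1285]
eef_rot: [-0.001, 0.707, 0.707, -0.0]
wrist_force: [-0.1, 1.1, -0.1]
opening: 0.998
grasp_force: 0.0
```

Request:
{"name": "servo_tool", "arguments": {
  "commands": [
    [[0,0,20],0,85],
    [[0,0,30],0,85],
    [[0,0,25],0,70],
    [[0,0,17],0,55],
    [[0,0,0],0,45],
    [[0,0,0],0,38],
    [[0,0,0],0,32],
    [[0,0,0],0,28],
    [[0,0,0],0,15],
    [[0,0,0],0,15],
    [[0,0,0],0,15]
  ]
}}

```text
time_s: 20.4
eef_pos: [0.6085, -0.2414, 0.0393]
eef_rot: [0.001, 0.707, 0.707, 0.0]
wrist_force: [-3.4, 0.8, 6.0]
opening: 0.332
grasp_force: 58.8
```

Request:
{"name": "servo_tool", "arguments": {
  "commands": [
    [[0,0,-20],0,15],
    [[0,0,-40],0,15],
    [[0,0,-40],0,15],
    [[20,-12,0],0,15],
    [[36,-20,0],0,15],
    [[36,-20,0],0,15],
    [[36,-20,0],0,15],
    [[36,-20,0],0,15],
    [[36,-20,0],0,15],
    [[36,-20,0],0,15],
    [[34,-20,0],0,15],
    [[0,0,0],0,15],
    [[0,0,0],0,15]
  ]
}}

```text
time_s: 22.02
eef_pos: [0.4569, 0.0287, 0.1388]
eef_rot: [0.001, 0.707, 0.707, 0.001]
wrist_force: [0.5, 0.1, -2.1]
opening: 0.33
grasp_force: 59.8
```

Next I'll lower it to about z = 60.5 mm, release, and retreat well away.

Request:
{"name": "servo_tool", "arguments": {
  "commands": [
    [[1,-1,20],0,15],
    [[0,0,25],0,15],
    [[0,0,20],0,15],
    [[0,0,9],0,15],
    [[0,0,3],0,15],
    [[0,0,0],0,15],
    [[0,0,0],0,15]
  ]
}}

```text
time_s: 22.9
eef_pos: [0.4557, 0.0299, 0.0615]
eef_rot: [0.001, 0.707, 0.707, 0.0]
wrist_force: [-0.3, 0.2, -2.5]
opening: 0.331
grasp_force: 59.8
```

Request:
{"name": "servo_tool", "arguments": {
  "commands": [
    [[0,0,1.5],0,15],
    [[0,0,0],0,15],
    [[0,0,0],0,33],
    [[0,0,0],0,45],
    [[0,0,0],0,60],
    [[0,0,0],0,75],
    [[0,0,0],0,85],
    [[0,0,-20],0,85],
    [[0,0,-40],0,85],
    [[0,0,-40],0,85],
    [[-30,30,-30],0,85],
    [[-40,30,-30],0,85],
    [[-40,30,0],0,85],
    [[-40,30,0],0,85],
    [[-40,30,0],0,85],
    [[0,0,0],0,85],
    [[0,0,0],0,85]
  ]
}}

```text
time_s: 25.02
eef_pos: [0.6044, -0.1596, 0.2186]
eef_rot: [-0.001, 0.707, 0.707, -0.0]
wrist_force: [-0.6, 0.1, -1.5]
opening: 0.996
grasp_force: 0.0
```

```bash
python3 - <<'E'
from h import *
c=ctrl.camera("side");save(c,"s3");W=world(c);o=ctrl.get_obs();print(o["time_s"],o["eef_pos"])
c2=ctrl.camera("scene");W2=world(c2)
T=[(459.3,-44.5),(455.4,29.4),(451.5,103.3),(447.5,177.2)]
for w in(W,W2):
  for x,y in T:
    P=w.reshape(-1,3)*1000;k=(abs(P[:,0]-x)<35)&(abs(P[:,1]-y)<35)&(P[:,2]>62)&(P[:,2]<75);P=P[k]
    if len(P): print(x,y,len(P),cv2.minEnclosingCircle(P[:,:2].astype(np.float32)),P[:,2].mean(),P[:,2].std())
E
```

```text
25.075 [ 0.60435102 -0.15908262  0.21885927]
459.3 -44.5 44 ((459.6474609375, -44.07920837402344), 8.704965591430664) 65.75795209777537 1.807386548028403
455.4 29.4 138 ((455.7410888671875, 32.090633392333984), 14.483630180358887) 66.1133390921782 1.5771639820265342
451.5 103.3 328 ((451.5324401855469, 103.2691879272461), 21.098793029785156) 66.43092935035028 1.5618098336399864
447.5 177.2 656 ((447.5341491699219, 177.51739501953125), 27.434019088745117) 66.55064044974867 1.5156381997886532
455.4 29.4 77 ((455.7227478027344, 29.275135040283203), 15.419228553771973) 65.78659967189608 1.920930189222636
451.5 103.3 135 ((450.5273742675781, 102.55724334716797), 21.448925018310547) 66.0621717635259 1.7214393881504158
447.5 177.2 204 ((446.9945068359375, 176.91273498535156), 27.048629760742188) 66.34043097019449 1.5999926684540875
```

View pics/s3.png

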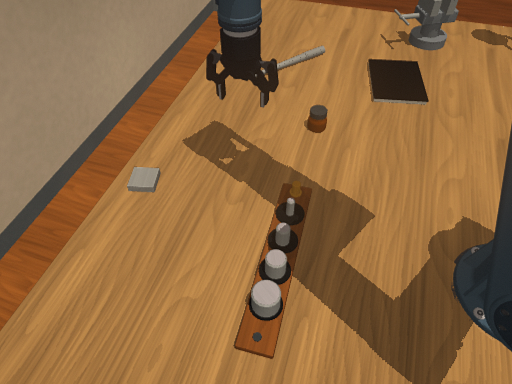

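All four punches stand upright and centred in order from the post: 18 at (290,207), 30 at (283,234), 42 at (275,265), 54 at (266,298). Their tops are at about 66 mm, as they should be, and the jar at (317,118) hasn't moved.

```bash
python3 -c "
from bench import ctrl
print(ctrl.hand_in())"
```

```text
the job is handed in; nothing more can be done
None
```

I handed the job in at about 25 s: the final pictures show the 18, 30, 42 and 54 mm punches standing upright and released on their pads, in order from the brass post, with the jar where it was; no verdict came back.

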